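# Set the stock tags on the parts bins

### The arm

A 6-joint arm with a two-finger parallel gripper is mounted at the origin on the work surface. World frame = base frame: x ahead of the robot, y to its left, z up, the work surface at z = 0. Lengths are in m, angles in rad, forces in N, time in s.
With the tool pointing down it reaches from about 0.3 to 0.875 m from the base axis. Payload 6.4 kg.
Tool frame: the origin (TCP) lies between the finger pads; the fingertips stand ctrl.finger_overhang ahead of it and the grasp point (between the pads) is the TCP (ctrl.finger_overhang is the distance from the TCP to the fingertips, in m); z points along the fingers, y is the direction in which the jaws open and shut (so a half turn about z gives the same grasp; the last joint's range is limited). The gripper opens to 85 mm and grips with 20 to 120 N. Pads are 22 mm wide; open, the fingers measure 114 mm over their backs; the gripper's body (76 mm by 85 mm) begins 54 mm behind the grasp point. The pads swing forward as they close: fully open they stand 13 mm farther back than shut.
Start: joints at [0.957, 0.181, 1.607, -0, 1.354, -0.206], TCP at [0.228, 0.528, 0.25] pointing down, gripper open.
Joint ranges: [-2.99, 2.99], [-0.89, 2.07], [0.3, 2.58], [-1.14, 4.28], [0, 2.63], [-3.12, 3.12]. Speed limits (rad/s): [2.57, 2.57, 3.01, 3.14, 3.14, 3.14].

### API

Orientations are given as a unit quaternion [w, x, y, z].
In Python, from bench import ctrl gives the robot as it stands.
- The arm moves only by the shell command python3 -m inch 'ROWS' [OPENING]. ROWS is JSON, a list of rows, each an object with "travel": the shift along the tool's x, y, z in mm, a list of three; "twist": the turn about the tool's z in rad. A call has 1 to 5 rows; each row is the pose to reach, as a shift and turn from the pose commanded when the call began, along the tool's axes at that moment; what a row does not reach only later rows make up. A row lasts 1/12 s, in which the tool goes at most 41.7 mm and 7.16 degrees, less where a joint would pass 70% of its speed; a pose out of reach is approached as far as the arm can. A call with a gripper value outside its range is refused whole. OPENING is the closure in counts, from 0 (fully open) to 255 (shut), set as the call begins (- or left out, the last holds). The fingers move at their own pace and stop on an object; the grip force is fixed at half the most. Time passes only in rows, so rows that repeat a pose let the fingers close. It gives the time, the measured TCP pose, the force and the opening at its end, in the units of the state.
- ctrl.get_obs(): the state, without advancing time (a new reading comes with each control period).
- ctrl.camera(name): name is "scene" or "top" or "wrist"; returns a dict with "img" (480x640x3 uint8, blue, green, red), "mtx" (3x3 intrinsics, pixels), "extrinsics" (4x4, takes a point from camera to world coordinates). Camera axes: x right, y down, z forward; pixel columns grow to the right and rows downward; lengths in m; the calibration is good to about 2 mm. A picture is of the moment at which its call begins. There is no depth.
- ctrl.hand_in(): hands the job in, once; it reports no verdict.
The state is a dict: "time_s": time; "q": joint angles; "dq": joint speeds; "joint_efforts": joint torques, N m; "eef_pos": TCP position; "eef_rot": TCP orientation; "wrist_force": force on the tool from outside, world axes, zero at the start; "torque": the same for the moment, N m; "opening": opening from 0.0 (shut) to 1.0 (fully open).
Only numpy, scipy, OpenCV 4.12 (cv2) and the standard library are available. Lean on these libraries where they do the work, as an engineer would, in place of code of your own. Each camera call takes 0.05 s, during which the arm holds its last target. There are 200 camera calls.

### The job

Set the flip tags on the four parts bins: push the tag of each heaped-full bin (dowels, copper couplings) so that it tips back over its bin and its ring face shows, and push the tags of the other bins (only a few clips, and empty) so that they tip forward towards the robot and show the bar; a tag that already leans the right way can stay. Just push each tag lightly with the fingertips until it falls over to its stop: pinch nothing, do not lift or shift the bins, and leave the other things on the bench alone.

Things in the scene. Friction and masses are not known exactly. Their poses are not given: they have to be found in the camera images.
- bin_dowels: Loose open picking bin of grey sheet steel, 130 deep (its x) x 90 wide (its y), side and back walls 62 high, about 0.5 to 1 kg; heaped full to above its rim with short wooden dowels: a FULL bin. Origin: centre of its underside on the bench. Its +x points away from its tag to its back wall, z up; the tag side (its -x) faces the robot, turned up to 0.2 rad. Nothing in it stands higher than 66.
- bin_couplings: Loose open picking bin of grey sheet steel, 130 deep (its x) x 90 wide (its y), side and back walls 62 high, about 0.5 to 1 kg; heaped full to above its rim with small copper pipe couplings: a FULL bin. Origin: centre of its underside on the bench. Its +x points away from its tag to its back wall, z up; the tag side (its -x) faces the robot, turned up to 0.2 rad. Nothing in it stands higher than 66.
- bin_clips: Loose open picking bin of grey sheet steel, 130 deep (its x) x 90 wide (its y), side and back walls 62 high, about 0.5 to 1 kg; nearly empty, only three little steel clips on its floor: NOT full. Origin: centre of its underside on the bench. Its +x points away from its tag to its back wall, z up; the tag side (its -x) faces the robot, turned up to 0.2 rad. Nothing in it stands higher than 66.
- bin_bare: Loose open picking bin of grey sheet steel, 130 deep (its x) x 90 wide (its y), side and back walls 62 high, about 0.5 to 1 kg; completely empty: NOT full. Origin: centre of its underside on the bench. Its +x points away from its tag to its back wall, z up; the tag side (its -x) faces the robot, turned up to 0.2 rad. Nothing in it stands higher than 66.
- tag_dowels (a joint): Lean in rad of the flip tag on bin_dowels: a free-swinging 40 g aluminium plate 56 wide, 3 thick, reaching 52 from its hinge on the front lip. 0 upright, positive leaning back over the bin (its +x), negative leaning forward out over the bench towards the robot; stops at +0.6 and -0.6, where gravity keeps it; pushed past upright it falls over by itself. Under 1 N moves it.
- hinge_dowels (a point): Middle of the hinge line of the tag on bin_dowels: 64 in front (-x) of the bin's centre and 68 above the bench; axes as the bin's, the hinge line runs along y.
- edge_dowels (a point): Middle of the free upper edge of the tag on bin_dowels, 52 from the hinge line. The tag's -x face carries a raised ring (showing upward when tipped back), its +x face a raised straight bar (upward when tipped forward).
- tag_couplings (a joint): Lean in rad of the flip tag on bin_couplings: a free-swinging 40 g aluminium plate 56 wide, 3 thick, reaching 52 from its hinge on the front lip. 0 upright, positive leaning back over the bin (its +x), negative leaning forward out over the bench towards the robot; stops at +0.6 and -0.6, where gravity keeps it; pushed past upright it falls over by itself. Under 1 N moves it.
- hinge_couplings (a point): Middle of the hinge line of the tag on bin_couplings: 64 in front (-x) of the bin's centre and 68 above the bench; axes as the bin's, the hinge line runs along y.
- edge_couplings (a point): Middle of the free upper edge of the tag on bin_couplings, 52 from the hinge line. The tag's -x face carries a raised ring (showing upward when tipped back), its +x face a raised straight bar (upward when tipped forward).
- tag_clips (a joint): Lean in rad of the flip tag on bin_clips: a free-swinging 40 g aluminium plate 56 wide, 3 thick, reaching 52 from its hinge on the front lip. 0 upright, positive leaning back over the bin (its +x), negative leaning forward out over the bench towards the robot; stops at +0.6 and -0.6, where gravity keeps it; pushed past upright it falls over by itself. Under 1 N moves it.
- hinge_clips (a point): Middle of the hinge line of the tag on bin_clips: 64 in front (-x) of the bin's centre and 68 above the bench; axes as the bin's, the hinge line runs along y.
- edge_clips (a point): Middle of the free upper edge of the tag on bin_clips, 52 from the hinge line. The tag's -x face carries a raised ring (showing upward when tipped back), its +x face a raised straight bar (upward when tipped forward).
- tag_bare (a joint): Lean in rad of the flip tag on bin_bare: a free-swinging 40 g aluminium plate 56 wide, 3 thick, reaching 52 from its hinge on the front lip. 0 upright, positive leaning back over the bin (its +x), negative leaning forward out over the bench towards the robot; stops at +0.6 and -0.6, where gravity keeps it; pushed past upright it falls over by itself. Under 1 N moves it.
- hinge_bare (a point): Middle of the hinge line of the tag on bin_bare: 64 in front (-x) of the bin's centre and 68 above the bench; axes as the bin's, the hinge line runs along y.
- edge_bare (a point): Middle of the free upper edge of the tag on bin_bare, 52 from the hinge line. The tag's -x face carries a raised ring (showing upward when tipped back), its +x face a raised straight bar (upward when tipped forward).
- glue: Bystander, loose: white glue bottle 28 dia x 85 high. Origin: at its underside's centre.
- tape: Bystander, loose: small black roll of tape 30 dia x 20 high. Origin: at its underside's centre.
- punch: Bystander, loose: steel punch standing on end, 22 dia x 60 high. Origin: at its underside's centre.
- driver: Bystander, loose: screwdriver 170 long lying on the bench. Origin: under its middle.
- breaker: Bystander, loose: white circuit breaker 70 x 36 x 55 high. Origin: at its underside's centre.
- jar: Bystander, loose: glass jar 60 dia x 75 high. Origin: at its underside's centre.
- carton: Bystander, loose: small cardboard carton 80 x 110 x 50 high. Origin: at its underside's centre.
Mind the look-alikes: they are no part of the job. What is shaped like the bin_couplings but yellow is not meant. What is shaped like the bin_dowels but yellow is not meant.

How it is judged:
By the outcome, as a careful person would: the job done as asked, in the order asked, and still so for the second after the job is handed in, with the robot touching nothing.
It also fails if it takes over 64 s, if anything falls off the work surface, if the arm or the gripper's body presses on something with over 40 N, if the wrist force passes 120 N, or if a joint passes its speed limit or range.

## Working session

There is one attempt and no reset: what is moved stays moved. The work goes in short steps, Python scripts to look and compute and a shell command to move; the robot and the scene stay as the last step left them, time stands still between calls to the robot, and variables do not carry over. Pictures are saved under pics/ and viewed, about 8 in all and at most 12, crops included, and the job is handed in when it is done.

```bash
mkdir -p pics; python3 - <<'E'
from bench import ctrl
import cv2,numpy as np
np.set_printoptions(precision=4,suppress=True)
for n in("top","scene"):
    c=ctrl.camera(n);cv2.imwrite(f"pics/{n}0.png",c["img"]);np.savez(f"pics/{n}0.npz",**c);print(n,c["mtx"],c["extrinsics"])
o=ctrl.get_obs();print(o["time_s"],o["eef_pos"],o["eef_rot"],o["opening"],ctrl.finger_overhang)
E
```

```text
top [[560.9515   0.     333.3287]
 [  0.     560.9515 238.8828]
 [  0.       0.       1.    ]] [[ 0.0695 -0.9674  0.2433  0.3437]
 [-0.9976 -0.0678  0.0154 -0.0825]
 [ 0.0016 -0.2438 -0.9698  1.1118]
 [ 0.      0.      0.      1.    ]]
scene [[615.4082   0.     320.9934]
 [  0.     615.4082 243.1244]
 [  0.       0.       1.    ]] [[ 0.2262  0.8048 -0.5487  1.2207]
 [ 0.9741 -0.1852  0.1299 -0.2328]
 [ 0.0029 -0.5639 -0.8258  1.043 ]
 [ 0.      0.      0.      1.    ]]
0.1 [0.2277 0.5275 0.2495] [-0.0003  0.2025  0.9793 -0.0007] 0.9992308763155586 0.019
```

View pics/top0.png

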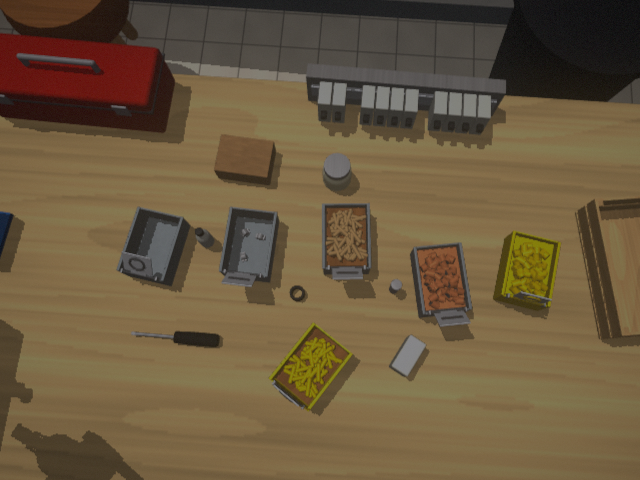

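View pics/scene0.png

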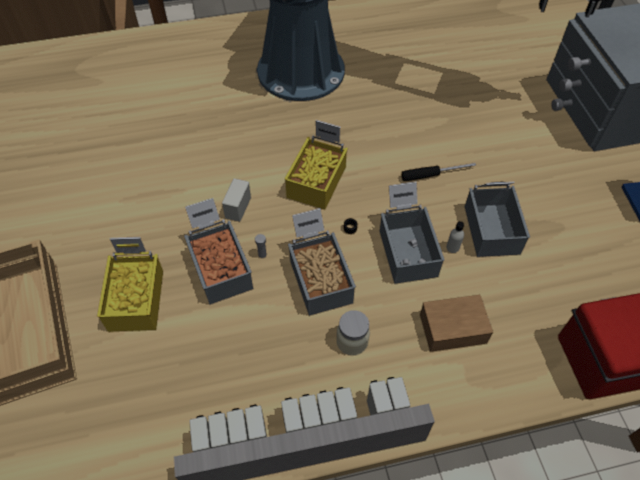

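The bins read as follows in the top view:
- Grey bins: bare (155,247), clips (250,245), dowels (347,240) and couplings (441,280).
- Yellow look-alikes: (313,366) and (530,270), which I'll leave alone.

Bare shows a ring, so it leans back and is wrong. Clips shows a bar and is right. Dowels and couplings show bars and are wrong. I'll confirm this in an enlarged crop.

```bash
python3 - <<'E'
import cv2,numpy as np
im=cv2.imread("pics/top0.png");t=[]
for (u,v) in [(145,255),(245,265),(348,258),(448,300)]:
    a=cv2.resize(im[v-30:v+30,u-40:u+40],None,fx=5,fy=5,interpolation=cv2.INTER_CUBIC)
    a=cv2.convertScaleAbs(a,alpha=1.5)
    for k in range(0,80,10):
        cv2.putText(a,str(u-40+k),(k*5,8),0,.3,(0,255,255));cv2.line(a,(k*5,10),(k*5,16),(0,255,255),1)
        if k<60: cv2.putText(a,str(v-30+k),(0,k*5+4),0,.3,(0,255,0));cv2.line(a,(20,k*5),(26,k*5),(0,255,0),1)
    t.append(a)
cv2.imwrite("pics/crop1.png",np.vstack([np.hstack(t[:2]),np.hstack(t[2:])]))
E
```

```text
(no output)
```

View pics/crop1.png

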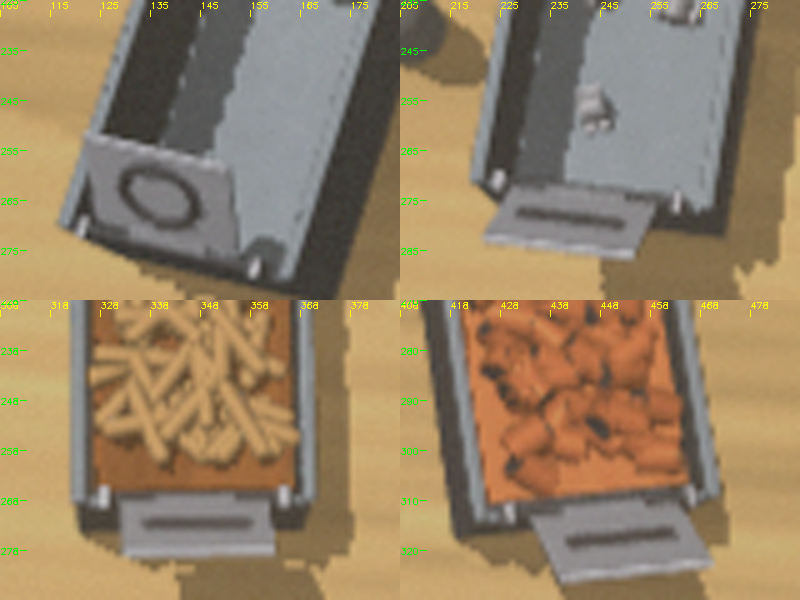

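Crop 1 confirms all four readings. I'll cast the edge corners onto z = 0.111 and the hinge lugs onto z ≈ 0.068.

```bash
cat > h.py <<'E'
import numpy as np
np.set_printoptions(precision=4,suppress=True)
def ray(f,u,v,z):
    c=np.load(f);E=c["extrinsics"];d=E[:3,:3]@np.linalg.solve(c["mtx"],[u,v,1.])
    return E[:3,3]+d*(z-E[2,3])/d[2]
E
python3 - <<'E'
from h import *
f="pics/top0.npz"
for n,e1,e2,l1,l2 in [("bare",(123,252),(151,257.6),(121.4,270.6),(156,278)),("clips",(222,273.5),(251.5,276.5),(224.5,261),(260.3,265)),("dowels",(333,278.6),(362.6,278.6),(328.6,267),(364.8,267.2)),("coupl",(440.4,326.4),(470.4,323),(429.8,312.4),(466.4,309))]:
    A,B=[ray(f,*p,.111) for p in(e1,e2)];C,D=[ray(f,*p,.068) for p in(l1,l2)]
    m=lambda a,b:((a+b)/2)[:2]
    y=lambda a,b:np.arctan2(-(b-a)[0],-(b-a)[1])*-1
    print(n,"edge",m(A,B),np.linalg.norm(B-A),y(A,B),"hinge",m(C,D),np.linalg.norm(D-C),y(C,D), "d",m(A,B)-m(C,D))
for n,u,v,z in [("glue",202,236,.04),("punch",395,287,.06),("tape",297,294,.02),("breaker",408,356,.055),("yel",313,366,.062),("jar",337,165,.075)]: print(n,ray(f,u,v,z))
from bench import ctrl; from scipy.spatial.transform import Rotation as R
o=ctrl.get_obs();print(R.from_quat(np.roll(o["eef_rot"],-1)).as_matrix(),o["time_s"])
E
```

```text
bare edge [0.5399 0.2889] 0.05301872605544013 -0.1288188957243958 hinge [0.5112 0.2959] 0.06796529318179223 -0.14030974796190646 d [ 0.0287 -0.007 ]
clips edge [0.5154 0.1031] 0.05388666609875033 -0.03257698864852735 hinge [0.5465 0.103 ] 0.06865932802018325 -0.043141718290725696 d [-0.0311  0.0001]
dowels edge [ 0.5228 -0.0978] 0.053504855110887484 0.06982849153054634 hinge [ 0.5524 -0.095 ] 0.0685921343093014 0.06423653833402183 d [-0.0296 -0.0028]
coupl edge [ 0.4535 -0.2933] 0.05383300325020034 0.1810581112654948 hinge [ 0.4832 -0.2884] 0.06868477795109842 0.16181599218938428 d [-0.0297 -0.0049]
glue [0.6004 0.1933 0.04  ]
punch [ 0.5221 -0.1887  0.06  ]
tape [ 0.5017 -0.0019  0.02  ]
breaker [ 0.3961 -0.2187  0.055 ]
yel [ 0.3658 -0.0454  0.062 ]
jar [ 0.7542 -0.0628  0.075 ]
[[-0.918   0.3966 -0.0009]
 [ 0.3966  0.918  -0.0013]
 [ 0.0003 -0.0016 -1.    ]] 0.1
```

Edge width, hinge offset (29–31 vs 29.4 mm) and heights all fit. I'll close the fingers, then travel and turn towards the bare bin, staying high.

```bash
python3 -m inch '[{"travel":[-38,-7,0],"twist":-0.1},{"travel":[-76,-14,0],"twist":-0.2},{"travel":[-114,-21,5],"twist":-0.3},{"travel":[-152,-28,10],"twist":-0.408},{"travel":[-190,-35,15],"twist":-0.408}]' 255
```

```text
time_s: 0.52
eef_pos: [0.3895, 0.4192, 0.2349]
eef_rot: [-0.0, -0.003, 1.0, -0.0]
wrist_force: [0.2, 0.1, -0.1]
opening: 0.295
```

```bash
python3 -m inch '[{"travel":[-34,-22,0]},{"travel":[-67,-45,5]},{"travel":[-100,-68,10]},{"travel":[-134,-90,20]},{"travel":[-167,-113,30]}]' && python3 -m inch '[{"travel":[-30,-21,10]},{"travel":[-30,-21,10]},{"travel":[-30,-21,10]}]'
```

```text
invalid input at $[0]: expected keys travel, twist
```

```bash
python3 -m inch '[{"travel":[-34,-22,0],"twist":0},{"travel":[-67,-45,5],"twist":0},{"travel":[-100,-68,10],"twist":0},{"travel":[-134,-90,20],"twist":0},{"travel":[-167,-113,30],"twist":0}]' && python3 -m inch '[{"travel":[-30,-21,10],"twist":0},{"travel":[-30,-21,10],"twist":0},{"travel":[-30,-21,10],"twist":0}]'
```

```text
time_s: 0.93
eef_pos: [0.5571, 0.3061, 0.2049]
eef_rot: [0.0, -0.0, 1.0, 0.0]
wrist_force: [1.0, 1.0, -0.1]
opening: 0.0
time_s: 1.18
eef_pos: [0.5861, 0.2845, 0.1933]
eef_rot: [-0.002, 0.002, 1.0, -0.0]
wrist_force: [0.5, 1.2, -0.3]
opening: 0.001
```

```bash
python3 -m inch '[{"travel":[0,0,20],"twist":0},{"travel":[0,0,45],"twist":0},{"travel":[0,0,70],"twist":0},{"travel":[0,0,81],"twist":0},{"travel":[0,0,81],"twist":0}]' && python3 -m inch '[{"travel":[10,-1,0],"twist":0},{"travel":[20,1,0],"twist":0},{"travel":[28,3,0],"twist":0},{"travel":[34,4,0],"twist":0},{"travel":[40,5,0],"twist":0}]' && python3 -m inch '[{"travel":[6,1,0],"twist":0},{"travel":[12,2,0],"twist":0},{"travel":[18,2,0],"twist":0},{"travel":[24,3,0],"twist":0},{"travel":[32,4,0],"twist":0}]'
```

```text
time_s: 1.6
eef_pos: [0.5824, 0.2868, 0.111]
eef_rot: [-0.003, -0.001, 1.0, -0.001]
wrist_force: [-0.6, -0.1, -0.0]
opening: 0.003
time_s: 2.02
eef_pos: [0.5452, 0.2921, 0.1154]
eef_rot: [0.001, -0.0, 1.0, 0.0]
wrist_force: [0.1, 0.2, 1.1]
opening: 0.001
time_s: 2.43
eef_pos: [0.5133, 0.2953, 0.1143]
eef_rot: [0.0, 0.0, 1.0, 0.0]
wrist_force: [0.1, -0.5, 0.5]
opening: -0.003
```

```bash
python3 -m inch '[{"travel":[-10,0,0],"twist":0},{"travel":[-18,0,-15],"twist":0},{"travel":[-18,0,-50],"twist":0},{"travel":[-18,0,-85],"twist":0},{"travel":[-18,-20,-90],"twist":0}]' && python3 -m inch '[{"travel":[12,-38,0],"twist":0},{"travel":[24,-76,0],"twist":0},{"travel":[36,-114,0],"twist":0},{"travel":[48,-152,0],"twist":0},{"travel":[60,-190,0],"twist":0}]' && python3 -m inch '[{"travel":[2,-38,0],"twist":0},{"travel":[4,-76,0],"twist":0},{"travel":[6,-114,0],"twist":0},{"travel":[8,-150,0],"twist":0},{"travel":[8,-181,0],"twist":0}]'
python3 - <<'E'
from bench import ctrl
import cv2,numpy as np
c=ctrl.camera("scene");cv2.imwrite("pics/scene1.png",c["img"][100:360,60:580])
print(ctrl.get_obs()["eef_pos"])
E
```

```text
time_s: 2.85
eef_pos: [0.5353, 0.2785, 0.2115]
eef_rot: [0.005, -0.001, 1.0, 0.002]
wrist_force: [1.1, 0.5, 1.8]
opening: -0.0
time_s: 3.27
eef_pos: [0.4713, 0.0838, 0.2045]
eef_rot: [0.0, -0.0, 1.0, -0.0]
wrist_force: [1.6, -0.5, 0.3]
opening: 0.002
time_s: 3.68
eef_pos: [0.4635, -0.0983, 0.2048]
eef_rot: [0.0, 0.0, 1.0, -0.0]
wrist_force: [1.4, 0.0, -0.2]
opening: 0.001
[ 0.46420999 -0.10294262  0.20510135]
```

View pics/scene1.png

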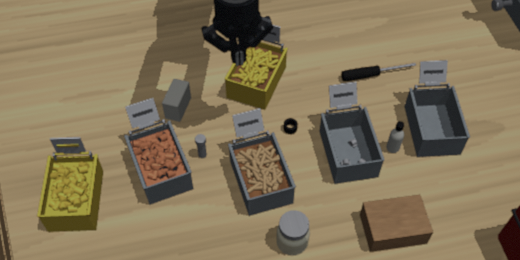

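The bare tag is now forward with its bar showing (crop 433,72), and the bins haven't moved. Next is dowels.

```bash
python3 -m inch '[{"travel":[0,0,25],"twist":0},{"travel":[0,0,50],"twist":0},{"travel":[0,2,75],"twist":0},{"travel":[0,2,92],"twist":0},{"travel":[0,2,92],"twist":0}]' && python3 -m inch '[{"travel":[-12,1,0],"twist":0},{"travel":[-24,2,0],"twist":0},{"travel":[-34,2,0],"twist":0},{"travel":[-42,3,0],"twist":0},{"travel":[-49,3,0],"twist":0}]' && python3 -m inch '[{"travel":[-7,0,0],"twist":0},{"travel":[-14,1,0],"twist":0},{"travel":[-22,1,0],"twist":0},{"travel":[-30,2,0],"twist":0},{"travel":[-38,2,0],"twist":0}]'
```

```text
time_s: 4.15
eef_pos: [0.4614, -0.0926, 0.1089]
eef_rot: [-0.003, 0.0, 1.0, 0.001]
wrist_force: [0.3, 0.9, 0.3]
opening: 0.0
time_s: 4.57
eef_pos: [0.5139, -0.0907, 0.1131]
eef_rot: [0.001, -0.0, 1.0, -0.0]
wrist_force: [-0.5, 0.4, -0.6]
opening: -0.002
time_s: 4.98
eef_pos: [0.5514, -0.0884, 0.1123]
eef_rot: [-0.0, -0.0, 1.0, 0.0]
wrist_force: [-0.1, -0.5, -0.2]
opening: 0.002
```

```bash
python3 -m inch '[{"travel":[12,0,0],"twist":0},{"travel":[20,0,-15],"twist":0},{"travel":[20,0,-50],"twist":0},{"travel":[20,0,-85],"twist":0},{"travel":[20,0,-91],"twist":0}]' && python3 -m inch '[{"travel":[20,-31,0],"twist":0},{"travel":[40,-62,0],"twist":0},{"travel":[60,-93,0],"twist":0},{"travel":[79,-124,0],"twist":0},{"travel":[98,-155,0],"twist":0}]' && python3 -m inch '[{"travel":[20,-30,0],"twist":0},{"travel":[39,-60,10],"twist":0},{"travel":[39,-60,40],"twist":0},{"travel":[39,-60,70],"twist":0},{"travel":[39,-60,90],"twist":0}]'
```

```text
time_s: 5.4
eef_pos: [0.534, -0.0897, 0.2096]
eef_rot: [0.004, -0.0, 1.0, -0.002]
wrist_force: [2.2, -0.3, 1.3]
opening: -0.001
time_s: 5.82
eef_pos: [0.432, -0.2448, 0.2034]
eef_rot: [0.0, -0.0, 1.0, -0.0]
wrist_force: [-0.3, 1.0, -0.4]
opening: -0.001
time_s: 6.23
eef_pos: [0.3927, -0.3039, 0.111]
eef_rot: [-0.001, 0.001, 1.0, 0.001]
wrist_force: [0.2, 0.4, 0.2]
opening: -0.003
```

```bash
python3 -m inch '[{"travel":[-12,2,0],"twist":0},{"travel":[-24,4,0],"twist":0},{"travel":[-34,6,0],"twist":0},{"travel":[-42,7,0],"twist":0},{"travel":[-49,8,0],"twist":0}]' && python3 -m inch '[{"travel":[-8,1,0],"twist":0},{"travel":[-16,3,0],"twist":0},{"travel":[-24,4,0],"twist":0},{"travel":[-32,5,0],"twist":0},{"travel":[-41,7,0],"twist":0}]' && python3 -m inch '[{"travel":[12,-2,0],"twist":0},{"travel":[20,-3,-15],"twist":0},{"travel":[20,-3,-50],"twist":0},{"travel":[20,-3,-85],"twist":0},{"travel":[50,-3,-115],"twist":0}]' && python3 -m inch '[{"travel":[40,0,0],"twist":0},{"travel":[80,0,-10],"twist":0},{"travel":[100,0,-20],"twist":0},{"travel":[100,0,-20],"twist":0},{"travel":[100,0,-20],"twist":0}]'
python3 - <<'E'
from bench import ctrl
import cv2,numpy as np
c=ctrl.camera("scene");d=ctrl.camera("top")["img"];cv2.imwrite("pics/top2.png",d)
a=cv2.resize(c["img"][110:340,80:560],(800,383))
b=cv2.resize(d[195:335,100:500],(600,210))
b=np.pad(b,((0,0),(0,200),(0,0)))
cv2.imwrite("pics/end.png",np.vstack([a,b]))
E
```

```text
time_s: 6.65
eef_pos: [0.4452, -0.2959, 0.115]
eef_rot: [0.001, -0.001, 1.0, -0.001]
wrist_force: [-0.3, 0.1, 1.5]
opening: -0.003
time_s: 7.07
eef_pos: [0.4844, -0.2885, 0.1134]
eef_rot: [-0.0, -0.0, 1.0, -0.0]
wrist_force: [0.2, -1.1, 0.1]
opening: 0.005
time_s: 7.48
eef_pos: [0.4364, -0.2922, 0.2301]
eef_rot: [0.001, -0.001, 1.0, -0.001]
wrist_force: [-0.7, -0.5, 1.3]
opening: -0.001
time_s: 7.9
eef_pos: [0.3336, -0.2922, 0.2485]
eef_rot: [0.001, 0.001, 1.0, -0.001]
wrist_force: [0.9, 0.1, 0.3]
opening: -0.001
```

View pics/end.png

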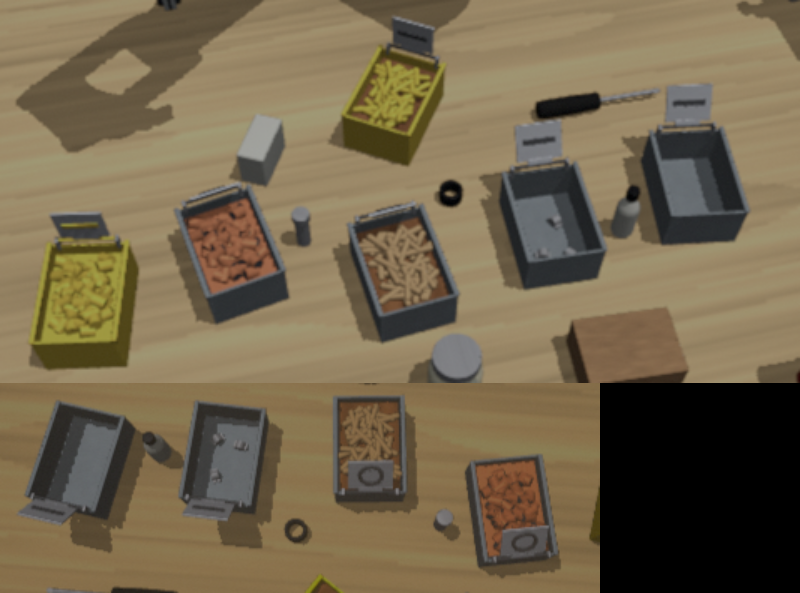

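In the last picture, dowels (370,475) and couplings (524,542) show rings. Clips and bare show bars, nothing else has moved, and the arm is clear.

```bash
python3 -c "
from bench import ctrl
print(ctrl.hand_in())"
```

```text
the job is handed in; nothing more can be done
None
```

The job is done and handed in after about 8 s of robot time, well under the 64 s limit. With closed fingertips I pushed the bare bin's tag forward and the dowels and couplings tags back. The clips tag already leaned forward, so I left it.

The last pictures (top and scene views) show rings on dowels and couplings and bars on clips and bare. By eye, the bins, the other things on the bench and the yellow look-alikes are where they were. I did not measure their positions again. Wrist force readings stayed under about 3 N, the arm ended clear of everything, and no check failed or disagreed. One move command was refused for a missing key before it moved anything, and I re-sent it.

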